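# Charge the capacitor with three turns of the hand generator

### The job

Throw the changeover knife switch fully over to the generator side, then charge the capacitor with exactly three full turns of the generator's crank, clockwise as you face the crank handle, so that the crank stops where it began. Then throw the switch fully back to the lamp side to discharge the capacitor through the lamp; do not crank unless the switch is home on the generator side, and leave the bottle, jar and tin standing around the board where they are.

Things in the scene. Friction and masses are not known exactly. Their poses are not given: they have to be found in the camera images.
- board: Plywood circuit board, 220 (x) by 500 (y) by 18 mm, fixed to the bench. Origin on the bench under it, 45 mm from its middle towards the generator; x points away from the robot, y to the lamp end, z up; it may be turned up to 0.25 rad. From -y to +y: hand generator, black-based knife switch with the capacitor can (38 mm diameter, top at z 86) beyond it at x 65, y 100, and lamp (top at z 83) at x 60, y 250.
- generator_top (a point): Top of the generator's grey round gear case (94 mm diameter, 42 mm thick along y), over its middle: board x 0, y -177, z 172 mm. From the case a steel dynamo can reaches 79 mm from here towards +y, its top at z 137. The crank is on the other face (-y), beyond the board's end.
- crank (a joint): Angle of the generator's crank, rad: 0 with the handle straight up, growing clockwise as seen facing the handle (looking along the board's +y): from the top the handle goes to the board's +x, away from the robot, then down and back underneath. 6.283 is one turn; no stops. Starts between -2.2 and 2.2. Steady friction 0.12 N m, drag 0.02 N m s/rad; stays where left.
- crank_handle (a point): Middle of the crank handle: black plastic grip, 22 mm diameter, 84 mm long, parallel to the board's y axis, standing out to -y from the end of the crank arm, its axis 60 mm from the shaft axis. The grip spins freely on its pin. It runs from 8 to 92 mm, and this point is 54 mm, out from the mid-plane of the 8 mm thick crank arm.
- crank_center (a point): Point on the line of the crank's shaft about which the middle of the handle circles at 60 mm radius, in the plane square to the board's y axis; 125 mm above the bench, fixed at the board's x 0, y -270 mm. It lies in free air: crank arm and hub end at y -224.
- switch (a joint): Angle of the two-bladed changeover knife switch, rad: 0 when its blades lie level in the jaws of the lamp side (board's +y), 1.571 standing straight up, 3.142 lying level in the jaws of the generator side (board's -y). Stops at 0 and 3.142. Friction of 0.12 N m keeps it where it is left; it starts between 0 and 1.2.
- switch_handle (a point): Middle of the switch's handle: a black round cross grip (18 mm diameter, 64 mm long, parallel to the board's x, spinning freely on its rod) that joins the ends of the two copper blades, 110 mm out from the hinge. The blades (3.5 mm thick, 12 mm wide, reaching 122 mm out) run along its two ends, 36 mm from this point. With the blades level it lies 55 mm above the bench.
- switch_pivot (a point): Middle of the switch's hinge axis, at the board's x -40, y 95, 55 mm above the bench; the axis is parallel to the board's x. The moulded base below is 106 mm wide (x), reaches 74 mm to either side along y, and its top is 33 mm above the bench; the brass jaws stand 55 mm to either side of the hinge (ending 62 mm out), up to 71 mm above the bench.
- reagent_bottle: Bystander: glass bottle with blue cap, 60 mm diameter, 125 mm tall, loose on the bench; origin at the centre of its underside.
- white_jar: Bystander: white plastic jar with blue lid, 76 mm diameter, 105 mm tall, loose; origin at the centre of its underside.
- tin_tray: Bystander: shallow round steel tin, 90 mm diameter, 22 mm tall, loose; origin at the centre of its underside.

How it is judged:
By the outcome, as a careful person would: the job done as asked, in the order asked, and still so for the second after the job is handed in, with the robot touching nothing.
It also fails if it takes over 72 s, if anything falls off the work surface, if the arm or the gripper's body presses on something with over 40 N, if the wrist force passes 120 N, or if a joint passes its speed limit or range.

### The arm

A 6-joint arm with a two-finger parallel gripper is mounted at the origin on the work surface. World frame = base frame: x ahead of the robot, y to its left, z up, the work surface at z = 0. Lengths are in mm, angles in degrees, forces in N, time in s.
With the tool pointing down it reaches from about 350 to 725 mm from the base axis. Payload 4.3 kg.
Tool frame: the origin (TCP) lies midway between the tips of the shut fingers; the grasp point (between the pads) lies 19 mm behind it; z points along the fingers, y is the line along which they close (so a half turn about z gives the same grasp; the last joint's range is limited). The gripper opens to 85 mm and grips with 20 to 120 N. Pads are 22 mm wide; open, the fingers measure 114 mm over their backs; the gripper's body (76 mm by 85 mm) begins 54 mm behind the grasp point. The pads swing forward as they close: fully open they stand 13 mm farther back than shut.
Start: joints at [-76.335, 21.618, 4.641, 73.018, 0, 83.68], TCP at [196.53, -540.41, 231.329] pointing down, gripper open.
Joint ranges: [-156.06, 156.06], [-48.1, 94.91], [-58.44, 69.94], [-101.28, 121.22], [-78.64, 73.56], [-180, 180]. Speed limits (degrees/s): [147.25, 147.25, 180, 180, 180, 180].

### API

Orientations are given as a 3x3 rotation matrix whose columns are the frame's x, y, z axes.
In Python, from bench import arm gives the robot as it stands.
- The arm moves only by the tool servo_tool, never from a script. Its arguments are lists of equal length, an entry for each row: "fingers": the closure, from -1 (fully open) to 1 (shut), so that 0 is half open; "translation": the shift along the tool's x, y, z in units of 30 mm (1.0 is 30 mm), a list of three; "spin": the turn about the tool's z in units of 5 degrees (1.0 is 5 degrees). A call has 1 to 20 rows; each row is the pose to reach, as a shift and turn from the pose commanded when the call began, along the tool's axes at that moment; what a row does not reach only later rows make up. A row lasts 1/10 s, in which the tool goes at most 50 mm and 8.59 degrees, less where a joint would pass 70% of its speed; a pose out of reach is approached as far as the arm can. A call with a gripper value outside its range is refused whole. The fingers move at their own pace and stop on an object; "newtons" is the grip in N (left out, the last holds). Time passes only in rows, so rows that repeat a pose let the fingers close. It gives the time, the measured TCP pose, the force, the opening and the grip force at its end, in the units of the state.
- arm.sense(): the state, without advancing time (a new reading comes with each control period).
- arm.grab_frame(name): name is "side" or "top" or "wrist"; returns the picture (400x640x3 uint8, red, green, blue); there is no depth.
- arm.calibration(name): a dict with "fov_y" (degrees; the focal length in pixels is half the picture's height over the tangent of half this angle, whatever the lens; pixels are square), "cx", "cy" (the principal point, pixels), "D" ([k1, k2, p1, p2, k3] as OpenCV has them; the pictures are not rectified), "xyz" and "attitude" of the camera in the world. Camera axes: x right, y down, z forward; pixel columns grow to the right and rows downward; lengths in mm; the calibration is good to about 2 mm. A picture is of the moment at which its call begins: read the wrist's pose just before it. calibration takes no time and is no camera call; for the wrist camera it gives the pose at the moment of the call.
- arm.job_done(): hands the job in; it is judged then, once.
The state is a dict: "t": time; "joints": joint angles; "dq": joint speeds; "tau": joint torques, N m; "tcp_pos": TCP position; "ee_rot": TCP orientation; "wrist_force": force on the tool from outside, world axes, zero at the start; "moment": the same for the moment, N m; "grip_width": finger opening in mm; "finger_force": force on a finger pad.
Only numpy, scipy, OpenCV 4.12 (cv2) and the standard library are available. Lean on these libraries where they do the work, as an engineer would, in place of code of your own. Each camera call takes 0.05 s, during which the arm holds its last target. There are 200 camera calls.

## Working session

There is one attempt and no reset: what is moved stays moved. The work goes in short steps, Python scripts to look and compute and a tool call to move; the robot and the scene stay as the last step left them, time stands still between calls to the robot, and variables do not carry over. Pictures are saved under pics/ and viewed, at most 10 in all, crops included, and the job is handed in when it is done.

Besides the shell and the picture viewer there is one more tool, called after "Call:" as name(argument=value, ...), one argument or row to a line, values as JSON. servo_tool: Moves the arm, as the interface text tells. Its arguments: {"type":"object","properties":{"fingers":{"type":"array"},"translation":{"type":"array"},"spin":{"type":"array"},"newtons":{"type":"number"}},"required":["fingers","translation","spin"]}

```bash
mkdir -p pics; cat > h.py <<'E'
from bench import arm
import numpy as np, cv2
def cal(n):
    c=arm.calibration(n); f=200/np.tan(np.radians(c['fov_y']/2))
    K=np.array([[f,0,c['cx']],[0,f,c['cy']],[0,0,1.]]); return K,np.array(c['D'],float),np.array(c['xyz'],float),np.array(c['attitude'],float).reshape(3,3)
def ray(n,p):
    K,D,t,R=cal(n); u=cv2.undistortPoints(np.array([[p]],float),K,D)[0,0]; return t,R@np.array([u[0],u[1],1])
def atz(n,p,z):
    t,d=ray(n,p); return t+d*(z-t[2])/d[2]
def proj(n,P):
    K,D,t,R=cal(n); rv=cv2.Rodrigues(R.T)[0]; return cv2.projectPoints(np.array(P,float).reshape(-1,3),rv,-R.T@t,K,D)[0][:,0]
E
python3 - <<'E'
from h import *
for n in('top','side'):
    cv2.imwrite(f'pics/{n}0.png',arm.grab_frame(n)[:,:,::-1]); print(n,[np.round(x,3).tolist() for x in cal(n)])
s=arm.sense();print(s['t'],s['ee_rot'],s['tcp_pos'])
E
```

```text
top [[[496.993, 0.0, 327.279], [0.0, 496.993, 205.955], [0.0, 0.0, 1.0]], [-0.107, 0.0, 0.0, 0.0, 0.0], [326.229, 51.177, 1978.41], [[-0.031, -0.995, 0.097], [-1.0, 0.032, 0.001], [-0.004, -0.097, -0.995]]]
side [[[493.145, 0.0, 321.053], [0.0, 493.145, 202.815], [0.0, 0.0, 1.0]], [-0.077, 0.0, 0.0, 0.0, 0.0], [-38.728, 887.981, 1270.016], [[-0.829, -0.428, 0.361], [-0.56, 0.62, -0.55], [0.012, -0.658, -0.753]]]
0.1 [[ 9.39788193e-01  3.41757197e-01 -4.14439462e-04]
 [ 3.41757387e-01 -9.39786606e-01  1.73875862e-03]
 [ 2.04748617e-04 -1.77570257e-03 -9.99998402e-01]] [ 196.40477916 -539.80959592  230.46412671]
```

View pics/top0.png

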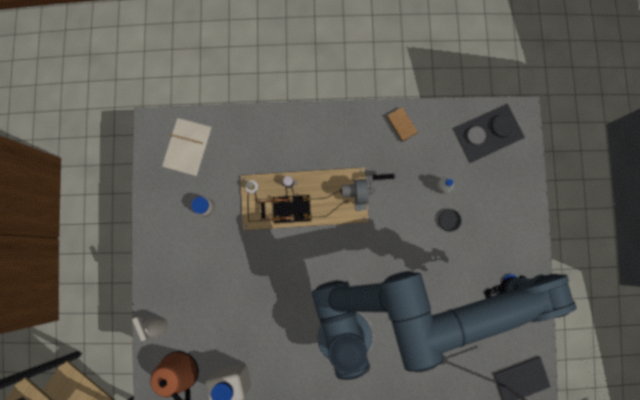

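View pics/side0.png

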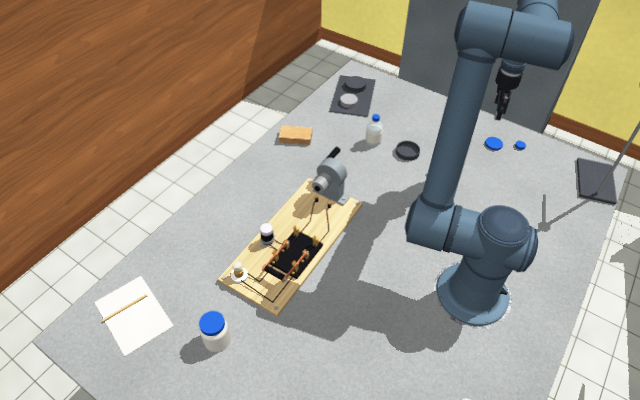

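The top view shows the board with corners near (240,176), (366,168), (369,221) and (244,229), and the crank handle at (382,176). The jar is at (201,205), the bottle at (446,185) and the tin at (448,219). I'll enlarge both views.

```bash
python3 - <<'E'
import cv2,numpy as np
a=cv2.imread('pics/top0.png')[150:245,230:430]; b=cv2.imread('pics/side0.png')[130:320,210:400]
a=cv2.resize(a,None,fx=4,fy=4,interpolation=3); cv2.imwrite('pics/topc.png',a)
cv2.imwrite('pics/sidec.png',cv2.resize(b,None,fx=3.15,fy=3.15,interpolation=3)[:598])
E
```

```text
(no output)
```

View pics/topc.png

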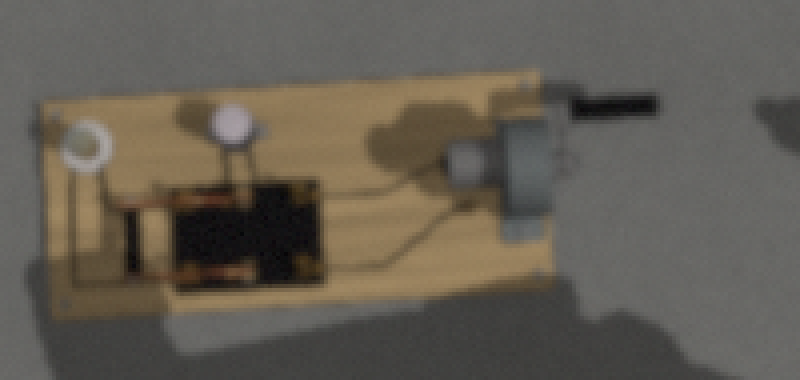

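View pics/sidec.png

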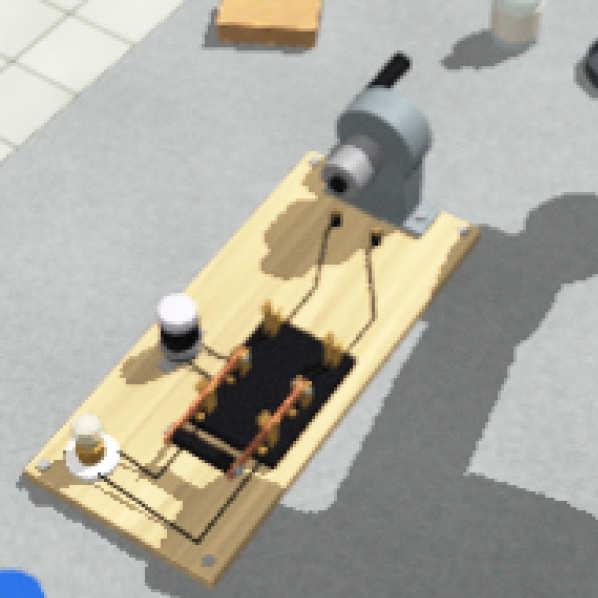

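```bash
cat > fit.py <<'E'
from h import *
from scipy.optimize import least_squares
C=[(110,295,18),(110,-205,18),(-110,-205,18),(-110,295,18)]
T=lambda p:(230+(p[0]+.5)/4-.5,150+(p[1]+.5)/4-.5)
S=lambda p:(210+(p[0]+.5)/3.15-.5,130+(p[1]+.5)/3.15-.5)
tp=[T(p) for p in[(40,102),(540,70),(555,287),(53,319)]]; sp=[S(p) for p in[(22,473),(308,152),(480,230),(213,586)]]
def W(q,P):
    c,s=np.cos(q[2]),np.sin(q[2]); return np.array(P,float)@np.array([[c,s,0],[-s,c,0],[0,0,1]])+[q[0],q[1],0]
hx=T((615,106)),S((400,62)) # handle mid top, handle tip side
def H(a,y): return (60*np.sin(a),y,125+60*np.cos(a))
def sw(b): return (-40,95+110*np.cos(b),55+110*np.sin(b))
def r(q): return np.r_[(proj('top',W(q,C))-tp).ravel(),(proj('side',W(q,C))-sp).ravel()]
if __name__=='__main__':
    f=least_squares(r,[480,60,0]);q=f.x;print(q,f.fun.round(1)); 
    top=[proj('top',W(q,[g]))[0] for g in[(0,-177,172)]];print('gentop',top,proj('side',W(q,[(0,-177,172)])))
    g=least_squares(lambda a:np.r_[proj('top',W(q,[H(a[0],-270)]))[0]-hx[0],proj('side',W(q,[H(a[0],-308)]))[0]-hx[1]],[.8]);print('crank',g.x,g.fun)
    for b0 in(0.05,.8):
        b=least_squares(lambda b:np.r_[proj('top',W(q,[sw(b[0])]))[0]-T((133,242)),proj('side',W(q,[sw(b[0])]))[0]-S((203,450))],[b0]);print('sw',b.x,b.fun)
    print('hinge etc',W(q,[(-40,95,55),sw(b.x[0]),(0,-270,125),H(g.x[0],-270)]))
    np.save('q.npy',q)
    for n,p,z in(('bottle',(447,184),125),('tin',(448,219),22),('jar',(201,205),105)):print(n,atz('top',p,z))
E
python3 fit.py
```

```text
[5.50772883e+02 1.01137631e+02 3.83464718e-02] [-0.1  0.9 -0.5  0.1  0.1  0.7 -0.5  1.5 -0.5 -0.6 -0.2 -0.7 -0.1 -0.4
 -0.7 -0.9]
gentop [array([361.80278021, 189.97694056])] [[331.05300302 162.14982891]]
crank [2.0047256] [ 0.3174416   0.53337655 -0.15254391 -0.24453761]
sw [0.05603255] [-0.30523212  0.60037889 -0.21905416 -0.02898876]
sw [0.05603258] [-0.30523217  0.60037883 -0.21905419 -0.02898925]
hinge etc [[ 507.16026609  194.53431011   55.        ]
 [ 502.94980621  304.28093652   61.16035865]
 [ 561.12389294 -168.66388231  125.        ]
 [ 615.523117   -166.57684093   99.77365107]]
bottle [ 576.44452584 -402.85438626  125.        ]
tin [ 450.28123092 -424.35050679   22.        ]
jar [528.23986656 534.47831006 105.        ]
```

```bash
cat >> h.py <<'E'
def rel(P,xang=None):
    "tool-axis shift (units) to TCP position P and spin (units) to x-axis angle xang"
    s=arm.sense();R=np.array(s['ee_rot']);d=R.T@(np.array(P)-s['tcp_pos'])/30
    a=np.degrees(np.arctan2(R[1,0],R[0,0])); return d.round(3),None if xang is None else (-(xang-a)/5), round(a,2)
E
python3 - <<'E'
from h import *
s=arm.sense();R=np.array(s['ee_rot']);K,D,t,A=cal('wrist');print(R.T@(t-s['tcp_pos']),(R.T@A).round(2).tolist(),K[0,0])
for P in[(450,-200,260),(500,240,220)]:print(rel(P,182.2))
E
```

```text
[  82.28449856   -0.20118624 -142.66423594] [[0.0, -0.95, -0.32], [1.0, 0.0, -0.0], [0.0, -0.32, 0.95]] 289.8660070380773
(array([11.815, -7.758, -0.968]), np.float64(-32.443203957736515), np.float64(19.98))
(array([ 18.394, -20.969,   0.39 ]), np.float64(-32.443203957736515), np.float64(19.98))
```

Call:
servo_tool(
  fingers=[-1,-1,-1,-1,-1,-1,-1,-1,-1,-1,-0.4,-0.4,-0.4,-0.4,-0.4,-0.4,-0.4,-0.4,-0.4,-0.4],
  translation=[
    [1.2,-0.8,-0.5],
    [2.4,-1.6,-1],
    [3.6,-2.4,-1],
    [4.8,-3.2,-1],
    [6,-4,-1],
    [7.2,-4.8,-1],
    [8.4,-5.6,-1],
    [9.6,-6.4,-1],
    [10.8,-7.2,-1],
    [11.8,-7.8,-1],
    [12.5,-9.2,-0.8],
    [13.2,-10.6,-0.6],
    [13.9,-12,-0.4],
    [14.6,-13.4,-0.2],
    [15.3,-14.8,0],
    [16,-16.2,0.1],
    [16.7,-17.6,0.2],
    [17.4,-19,0.3],
    [18,-20.2,0.4],
    [18.4,-21,0.4],
  ],
  spin=[-1.6,-3.2,-4.8,-6.4,-8,-9.6,-11.2,-12.8,-14.4,-16,-17.6,-19.2,-20.8,-22.4,-24,-25.6,-27.2,-28.8,-30.4,-32.4],
)

```text
t: 2.1
tcp_pos: [499.2, 242.9, 218.2]
ee_rot: [[-1.0, -0.019, -0.002], [-0.019, 1.0, -0.0], [0.002, -0.0, -1.0]]
wrist_force: [0.3, -0.5, 0.9]
grip_width: 59.7
finger_force: 0.0
```

Call:
servo_tool(
  fingers=[-0.4,-0.4,-0.4],
  translation=[
    [0,0,0],
    [0,0,0],
    [0,0,0],
  ],
  spin=[0,0,0],
)

```text
t: 2.4
tcp_pos: [499.7, 239.4, 219.0]
ee_rot: [[-1.0, -0.008, -0.001], [-0.008, 1.0, -0.001], [0.001, -0.001, -1.0]]
wrist_force: [-0.1, -0.4, -0.3]
grip_width: 59.8
finger_force: 0.0
```

```bash
python3 - <<'E'
from h import *
from fit import W,sw
s=arm.sense();print(s['t'],s['tcp_pos'],s['joints'],s['grip_width'],s['wrist_force'],rel((0,0,0))[2])
q=np.load('q.npy')
import pickle
pickle.dump(cal('wrist'),open('w1.pkl','wb'))
cv2.imwrite('pics/w1.png',arm.grab_frame('wrist')[:,:,::-1])
P=W(q,[sw(.056),(-40,95,55),(65,100,86),(60,250,83),(110,295,18),(-110,295,18)])
print(proj('wrist',P).round(0).tolist())
E
```

```text
2.4 [499.70365963 239.38350976 219.01727627] [ 1.90524715e+01  1.93983264e+01 -4.02019525e-01  7.02530782e+01
 -2.76870142e-02  1.85799623e+01] 59.75259546317198 [-0.12626142 -0.40192348 -0.29449389] -179.53
[[380.0, 187.0], [279.0, 189.0], [287.0, 286.0], [421.0, 277.0], [435.0, 281.0], [453.0, 116.0]]
```

View pics/w1.png

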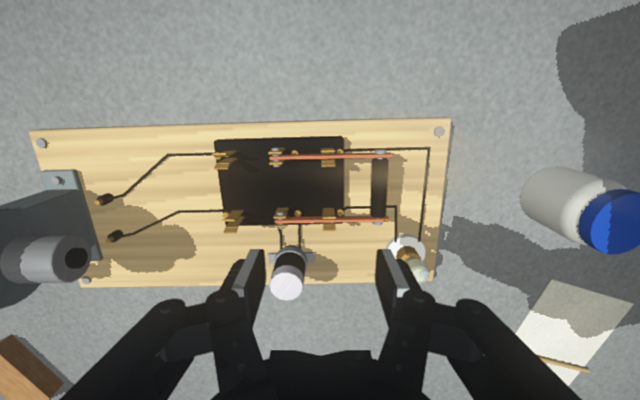

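The wrist view shows the near corners of the board at (30,131) and (452,119), and the far lamp corner at (434,282). The switch handle is centred at (380,186), within 1 px of the prediction.

```bash
python3 - <<'E'
from h import *
import pickle,h
from fit import *
K,D,t,R=pickle.load(open('w1.pkl','rb'))
def pw(P):return cv2.projectPoints(np.array(P,float).reshape(-1,3),cv2.Rodrigues(R.T)[0],-R.T@t,K,D)[0][:,0]
m=np.array([(452,119),(30,131),(434,282),(380,186)],float)
def rw(q):return np.r_[3*(pw(W(q,[C[3],C[2],C[0],sw(q[3])]))-m).ravel(),r(q),3*(proj('top',W(q,[sw(q[3])]))[0]-T((133,242))),3*(proj('side',W(q,[sw(q[3])]))[0]-S((203,450)))]
f=least_squares(rw,list(np.load('q.npy'))+[.05]);q=f.x;print(q,(f.fun[:8]/3).round(1),f.fun[8:].round(1))
np.save('q.npy',q)
h0=W(q,[sw(q[3])])[0];print(h0,np.degrees(q[2]))
print(rel(h0+[0,0,40],180+np.degrees(q[2])),rel(h0-[0,0,19]))
E
```

```text
[ 5.52082068e+02  1.01811224e+02  3.52611310e-02 -1.13890196e-02] [ 1.8 -0.8 -2.5  0.3  0.6  0.2 -0.7  1.4] [-0.2  0.3 -0.6 -0.  -0.2  0.5 -0.7  0.9 -1.2 -0.9 -0.4 -0.8 -0.4 -0.3
 -1.5 -1.  -0.9  0.8 -2.4  3.9]
[504.88014995 305.26651162  53.74723492] 2.0203139870153293
(array([-0.189,  2.204,  4.179]), np.float64(-72.31367940746803), np.float64(-179.55)) (array([-0.19 ,  2.205,  6.146]), None, np.float64(-179.55))
```

Call:
servo_tool(
  fingers=[-0.2,-0.2,-0.2,-0.2,-0.2,-0.2,-0.2,-0.2,-0.2,-0.2,1,1,1,1,1,1],
  translation=[
    [-0.2,1.1,0.5],
    [-0.2,2.2,1.5],
    [-0.2,2.2,2.5],
    [-0.2,2.2,3.5],
    [-0.2,2.2,4.5],
    [-0.2,2.2,5.2],
    [-0.2,2.2,5.7],
    [-0.2,2.2,5.95],
    [-0.2,2.2,6.0],
    [-0.2,2.2,6.0],
    [-0.2,2.2,6.0],
    [-0.2,2.2,6.0],
    [-0.2,2.2,6.0],
    [-0.2,2.2,6.0],
    [-0.2,2.2,6.0],
    [-0.2,2.2,6.0],
  ],
  spin=[-0.3,-0.3,-0.3,-0.3,-0.3,-0.3,-0.3,-0.3,-0.3,-0.3,-0.3,-0.3,-0.3,-0.3,-0.3,-0.3],
  newtons=40,
)

```text
t: 4.05
tcp_pos: [506.2, 303.1, 39.5]
ee_rot: [[-0.999, -0.034, 0.002], [-0.034, 0.999, -0.007], [-0.002, -0.007, -1.0]]
wrist_force: [1.6, -8.6, 0.6]
grip_width: 16.3
finger_force: 39.0
```

```bash
python3 - <<'E'
from h import *
from fit import W,sw
s=arm.sense();print(s['t'],s['tcp_pos'],s['grip_width'],s['finger_force'],s['wrist_force'],rel((0,0,0))[2])
q=np.load('q.npy')
for i in range(1,21):
    b=np.pi*i/20; print(i,np.round([110*(np.cos(b)-1)/30,-110*np.sin(b)/30],2).tolist(),end=' ')
E
```

```text
4.05 [506.2332307  303.11657709  39.52301132] 16.302083789003664 38.950855135917664 [ 1.58997639 -8.59196271  0.62386142] -178.03
1 [-0.05, -0.57] 2 [-0.18, -1.13] 3 [-0.4, -1.66] 4 [-0.7, -2.16] 5 [-1.07, -2.59] 6 [-1.51, -2.97] 7 [-2.0, -3.27] 8 [-2.53, -3.49] 9 [-3.09, -3.62] 10 [-3.67, -3.67] 11 [-4.24, -3.62] 12 [-4.8, -3.49] 13 [-5.33, -3.27] 14 [-5.82, -2.97] 15 [-6.26, -2.59] 16 [-6.63, -2.16] 17 [-6.93, -1.66] 18 [-7.15, -1.13] 19 [-7.29, -0.57] 20 [-7.33, -0.0]
```

Call:
servo_tool(
  fingers=[1,1,1,1,1,1,1,1,1,1,1,1,1,1,1,1,1,1,1,1],
  translation=[
    [0,-0.12,-0.57],
    [0,-0.25,-1.13],
    [0,-0.47,-1.66],
    [0,-0.77,-2.16],
    [0,-1.14,-2.59],
    [0,-1.58,-2.97],
    [0,-2.07,-3.27],
    [0,-2.6,-3.49],
    [0,-3.16,-3.62],
    [0,-3.74,-3.67],
    [0,-4.31,-3.62],
    [0,-4.87,-3.49],
    [0,-5.4,-3.27],
    [0,-5.89,-2.97],
    [0,-6.33,-2.59],
    [0,-6.7,-2.16],
    [0,-7.0,-1.66],
    [0,-7.22,-1.13],
    [0,-7.36,-0.57],
    [0,-7.4,0],
  ],
  spin=[0,0,0,0,0,0,0,0,0,0,0,0,0,0,0,0,0,0,0,0],
)

```text
t: 6.05
tcp_pos: [513.8, 83.2, 39.2]
ee_rot: [[-0.999, -0.036, 0.001], [-0.036, 0.999, -0.002], [-0.001, -0.002, -1.0]]
wrist_force: [-0.1, 0.5, 0.5]
grip_width: 16.2
finger_force: 41.6
```

Call:
servo_tool(
  fingers=[1,1,1,1],
  translation=[
    [0,0,0.1],
    [0,0,0.15],
    [0,0,0.15],
    [0,0,0.15],
  ],
  spin=[0,0,0,0],
)

```text
t: 6.45
tcp_pos: [514.0, 83.2, 37.1]
ee_rot: [[-0.999, -0.036, 0.002], [-0.036, 0.999, -0.003], [-0.002, -0.003, -1.0]]
wrist_force: [-5.0, -2.5, 14.2]
grip_width: 16.8
finger_force: 43.2
```

Call:
servo_tool(
  fingers=[1,-0.2,-0.2,-0.2,-0.2,-0.2,-0.2,-0.2,-0.2,-0.2,-0.2,-0.2,-0.2],
  translation=[
    [0,0,-0.1],
    [0,0,-0.1],
    [0,0,-0.1],
    [0,0,-0.1],
    [0,0,-0.1],
    [0,0,-0.6],
    [0,0,-1.5],
    [0,0,-2.8],
    [0,0,-4],
    [0,0,-5.4],
    [0,0,-6.5],
    [0,0,-7],
    [0,0,-7],
  ],
  spin=[0,0,0,0,0,0,0,0,0,0,0,0,0],
)

```text
t: 7.75
tcp_pos: [515.1, 84.7, 247.3]
ee_rot: [[-0.999, -0.036, 0.005], [-0.036, 0.999, 0.0], [-0.005, -0.0, -1.0]]
wrist_force: [-0.1, 0.1, -0.2]
grip_width: 51.2
finger_force: 0.0
```

```bash
python3 - <<'E'
from h import *
from fit import W,sw,H
q=np.load('q.npy'); hp=W(q,[(-40,95,55)])[0]; print(hp)
q[:2]+=np.array([510,193.2])-hp[:2]; q[0]=np.load('q.npy')[0]; np.save('q.npy',q); print(q)
s=arm.sense();print(s['t'],s['tcp_pos'],s['grip_width'])
print(W(q,[H(2.0,-280),(0,-280,125)]),rel((600,-180,260),272-360))
E
```

```text
[508.75781914 195.34201817  55.        ]
[ 5.52082068e+02  9.96692059e+01  3.52611310e-02 -1.13890196e-02]
7.75 [515.11546755  84.68037723 247.33773756] 51.19400154632085
[[ 616.4770709  -178.23337083  100.03118981]
 [ 561.95313895 -180.15674354  125.        ]] (array([-2.508, -8.92 , -0.409]), np.float64(-17.98232326069438), np.float64(-177.91))
```

Call:
servo_tool(
  fingers=[-0.2,-0.2,-0.2,-0.2,-0.2,-0.2,-0.2,-0.2,-0.2,-0.2,-0.2,-0.2,-0.2,-0.2,-0.2],
  translation=[
    [-0.2,-0.6,-0.4],
    [-0.4,-1.4,-0.4],
    [-0.6,-2.2,-0.4],
    [-0.9,-3,-0.4],
    [-1.1,-3.8,-0.4],
    [-1.3,-4.6,-0.4],
    [-1.5,-5.4,-0.4],
    [-1.7,-6.2,-0.4],
    [-1.9,-7,-0.4],
    [-2.2,-7.8,-0.4],
    [-2.4,-8.5,-0.4],
    [-2.5,-8.9,-0.4],
    [-2.5,-8.9,-0.4],
    [-2.5,-8.9,-0.4],
    [-2.5,-8.9,-0.4],
  ],
  spin=[-1.3,-2.7,-4.1,-5.5,-7,-8.5,-10,-11.5,-13,-14.5,-16,-17,-18,-18,-18],
)

```text
t: 9.25
tcp_pos: [597.4, -179.2, 255.3]
ee_rot: [[0.035, -0.999, -0.002], [-0.999, -0.035, 0.001], [-0.001, 0.002, -1.0]]
wrist_force: [-0.4, 0.3, 0.1]
grip_width: 51.5
finger_force: 0.0
```

```bash
python3 - <<'E'
from h import *
from fit import W,sw,H
q=np.load('q.npy')
s=arm.sense();print(s['t'],s['tcp_pos'],s['joints'],rel((0,0,0))[2])
P=W(q,[H(2.0,-270),H(2.0,-308),H(2.0,-224),(0,-177,172),(0,-224,125)]); print(proj('wrist',P).round(0).tolist())
im=arm.grab_frame('wrist')[:,:,::-1]; cv2.imwrite('pics/w2.png',im)
E
```

```text
9.25 [ 597.43630338 -179.20334437  255.30764686] [-2.25211528e+01  2.76791996e+01  1.74555855e+01  7.99157824e+01
 -7.81515860e-04 -1.14505891e+02] -88.02
[[301.0, 193.0], [301.0, 158.0], [302.0, 232.0], [357.0, 309.0], [353.0, 242.0]]
```

View pics/w2.png

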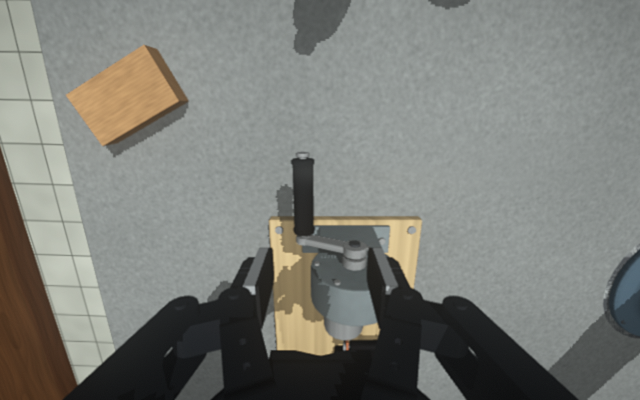

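The handle runs from (302,159) to (304,234), close to the prediction, and the arm leans slightly down. This confirms a crank angle of about 2.0 rad. I'll grip it.

Call:
servo_tool(
  fingers=[-0.2,-0.2,-0.2,-0.2,-0.2,-0.2,-0.2,-0.2,-0.2,1,1,1,1,1,1],
  translation=[
    [0.05,-0.4,0.5],
    [0.05,-0.6,1.4],
    [0.05,-0.6,2.4],
    [0.05,-0.6,3.4],
    [0.05,-0.6,4.4],
    [0.05,-0.6,5.2],
    [0.05,-0.6,5.65],
    [0.05,-0.6,5.8],
    [0.05,-0.6,5.8],
    [0.05,-0.6,5.8],
    [0.05,-0.6,5.8],
    [0.05,-0.6,5.8],
    [0.05,-0.6,5.8],
    [0.05,-0.6,5.8],
    [0.05,-0.6,5.8],
  ],
  spin=[0,0,0,0,0,0,0,0,0,0,0,0,0,0,0],
  newtons=40,
)

```text
t: 10.8
tcp_pos: [615.8, -180.9, 83.1]
ee_rot: [[0.036, -0.999, -0.0], [-0.999, -0.036, -0.001], [0.001, 0.0, -1.0]]
wrist_force: [-2.7, -1.7, 3.1]
grip_width: 20.7
finger_force: 39.2
```

```bash
python3 - <<'E'
from h import *
from fit import W,H
q=np.load('q.npy')
s=arm.sense();print(s['t'],s['tcp_pos'],s['grip_width'],s['wrist_force'],rel((0,0,0))[2],W(q,[H(2.0,-280),(0,-280,125)]))
# half turn from a0: tool y = -board x, tool z = down
for a0 in(1.95,2.0):
  print(a0,[np.round([-2*(np.sin(a0+k*np.pi/20)-np.sin(a0)),-2*(np.cos(a0+k*np.pi/20)-np.cos(a0))],2).tolist() for k in range(1,21)])
E
```

```text
10.8 [ 615.7976389  -180.90763952   83.14277365] 20.73236384886387 [-2.65479751 -1.71125984  3.12919545] -87.94 [[ 616.4770709  -178.23337083  100.03118981]
 [ 561.95313895 -180.15674354  125.        ]]
1.95 [[0.14, 0.28], [0.32, 0.54], [0.54, 0.76], [0.79, 0.95], [1.07, 1.1], [1.36, 1.2], [1.67, 1.25], [1.99, 1.26], [2.3, 1.21], [2.6, 1.12], [2.88, 0.98], [3.14, 0.8], [3.36, 0.58], [3.55, 0.33], [3.7, 0.05], [3.8, -0.25], [3.85, -0.56], [3.85, -0.87], [3.81, -1.18], [3.72, -1.48]]
2.0 [[0.15, 0.27], [0.35, 0.52], [0.58, 0.73], [0.84, 0.91], [1.12, 1.04], [1.42, 1.13], [1.73, 1.17], [2.05, 1.15], [2.36, 1.09], [2.65, 0.99], [2.93, 0.83], [3.17, 0.64], [3.39, 0.41], [3.56, 0.15], [3.69, -0.13], [3.78, -0.44], [3.82, -0.75], [3.81, -1.06], [3.74, -1.37], [3.64, -1.66]]
```

Call:
servo_tool(
  fingers=[1,1,1,1,1,1,1,1,1,1],
  translation=[
    [0,0.15,0.27],
    [0,0.35,0.52],
    [0,0.58,0.73],
    [0,0.84,0.91],
    [0,1.12,1.04],
    [0,1.42,1.13],
    [0,1.73,1.17],
    [0,2.05,1.15],
    [0,2.36,1.09],
    [0,2.65,0.99],
  ],
  spin=[0,0,0,0,0,0,0,0,0,0],
)

```text
t: 11.8
tcp_pos: [537.1, -183.7, 53.6]
ee_rot: [[0.036, -0.999, 0.002], [-0.999, -0.036, -0.0], [0.001, -0.002, -1.0]]
wrist_force: [4.7, -0.3, 3.0]
grip_width: 20.5
finger_force: 39.3
```

Call:
servo_tool(
  fingers=[1,1,1,1,1,1,1,1,1,1],
  translation=[
    [0,0.28,-0.16],
    [0,0.52,-0.35],
    [0,0.74,-0.58],
    [0,0.91,-0.84],
    [0,1.04,-1.12],
    [0,1.13,-1.43],
    [0,1.17,-1.74],
    [0,1.16,-2.05],
    [0,1.09,-2.36],
    [0,0.99,-2.65],
  ],
  spin=[0,0,0,0,0,0,0,0,0,0],
)

```text
t: 12.8
tcp_pos: [505.8, -184.6, 132.6]
ee_rot: [[0.036, -0.999, -0.002], [-0.999, -0.036, -0.001], [0.0, 0.002, -1.0]]
wrist_force: [3.9, -4.6, -5.3]
grip_width: 20.9
finger_force: 39.3
```

Call:
servo_tool(
  fingers=[1,1,1,1,1,1,1,1,1,1,1,1,1,1,1,1,1,1,1,1],
  translation=[
    [0,-0.15,-0.27],
    [0,-0.35,-0.52],
    [0,-0.58,-0.73],
    [0,-0.84,-0.91],
    [0,-1.12,-1.04],
    [0,-1.42,-1.13],
    [0,-1.73,-1.17],
    [0,-2.05,-1.15],
    [0,-2.36,-1.09],
    [0,-2.65,-0.99],
    [0,-2.93,-0.83],
    [0,-3.17,-0.64],
    [0,-3.39,-0.41],
    [0,-3.56,-0.15],
    [0,-3.69,0.13],
    [0,-3.78,0.44],
    [0,-3.82,0.75],
    [0,-3.81,1.06],
    [0,-3.74,1.37],
    [0,-3.64,1.66],
  ],
  spin=[0,0,0,0,0,0,0,0,0,0,0,0,0,0,0,0,0,0,0,0],
)

```text
t: 14.8
tcp_pos: [614.9, -180.8, 81.2]
ee_rot: [[0.036, -0.999, -0.003], [-0.999, -0.036, -0.001], [0.001, 0.003, -1.0]]
wrist_force: [-4.2, -6.3, 3.6]
grip_width: 20.5
finger_force: 40.2
```

Call:
servo_tool(
  fingers=[1,1,1,1,1,1,1,1,1,1,1,1,1,1,1,1,1,1,1,1],
  translation=[
    [0,0.15,0.27],
    [0,0.35,0.52],
    [0,0.58,0.73],
    [0,0.84,0.91],
    [0,1.12,1.04],
    [0,1.42,1.13],
    [0,1.73,1.17],
    [0,2.05,1.15],
    [0,2.36,1.09],
    [0,2.65,0.99],
    [0,2.93,0.83],
    [0,3.17,0.64],
    [0,3.39,0.41],
    [0,3.56,0.15],
    [0,3.69,-0.13],
    [0,3.78,-0.44],
    [0,3.82,-0.75],
    [0,3.81,-1.06],
    [0,3.74,-1.37],
    [0,3.64,-1.66],
  ],
  spin=[0,0,0,0,0,0,0,0,0,0,0,0,0,0,0,0,0,0,0,0],
)

```text
t: 16.8
tcp_pos: [505.4, -184.6, 131.2]
ee_rot: [[0.036, -0.999, -0.004], [-0.999, -0.036, -0.0], [0.0, 0.004, -1.0]]
wrist_force: [0.2, -7.2, -3.6]
grip_width: 20.9
finger_force: 39.5
```

Call:
servo_tool(
  fingers=[1,1,1,1,1,1,1,1,1,1,1,1,1,1,1,1,1,1,1,1],
  translation=[
    [0,-0.15,-0.27],
    [0,-0.35,-0.52],
    [0,-0.58,-0.73],
    [0,-0.84,-0.91],
    [0,-1.12,-1.04],
    [0,-1.42,-1.13],
    [0,-1.73,-1.17],
    [0,-2.05,-1.15],
    [0,-2.36,-1.09],
    [0,-2.65,-0.99],
    [0,-2.93,-0.83],
    [0,-3.17,-0.64],
    [0,-3.39,-0.41],
    [0,-3.56,-0.15],
    [0,-3.69,0.13],
    [0,-3.78,0.44],
    [0,-3.82,0.75],
    [0,-3.81,1.06],
    [0,-3.74,1.37],
    [0,-3.64,1.66],
  ],
  spin=[0,0,0,0,0,0,0,0,0,0,0,0,0,0,0,0,0,0,0,0],
)

```text
t: 18.8
tcp_pos: [614.8, -180.8, 81.2]
ee_rot: [[0.036, -0.999, -0.003], [-0.999, -0.036, -0.001], [0.001, 0.003, -1.0]]
wrist_force: [-3.6, -6.6, 4.0]
grip_width: 20.8
finger_force: 40.2
```

Call:
servo_tool(
  fingers=[1,1,1,1,1,1,1,1,1,1,1,1,1,1,1,1,1,1,1,1],
  translation=[
    [0,0.15,0.27],
    [0,0.35,0.52],
    [0,0.58,0.73],
    [0,0.84,0.91],
    [0,1.12,1.04],
    [0,1.42,1.13],
    [0,1.73,1.17],
    [0,2.05,1.15],
    [0,2.36,1.09],
    [0,2.65,0.99],
    [0,2.93,0.83],
    [0,3.17,0.64],
    [0,3.39,0.41],
    [0,3.56,0.15],
    [0,3.69,-0.13],
    [0,3.78,-0.44],
    [0,3.82,-0.75],
    [0,3.81,-1.06],
    [0,3.74,-1.37],
    [0,3.64,-1.66],
  ],
  spin=[0,0,0,0,0,0,0,0,0,0,0,0,0,0,0,0,0,0,0,0],
)

```text
t: 20.8
tcp_pos: [505.4, -184.6, 131.2]
ee_rot: [[0.036, -0.999, -0.004], [-0.999, -0.036, -0.0], [0.0, 0.004, -1.0]]
wrist_force: [0.6, -7.8, -3.6]
grip_width: 21.0
finger_force: 39.5
```

Call:
servo_tool(
  fingers=[1,1,1,1,1,1,1,1,1,1,1,1,1,1,1,1,1,1,1,1],
  translation=[
    [0,-0.15,-0.27],
    [0,-0.35,-0.52],
    [0,-0.58,-0.73],
    [0,-0.84,-0.91],
    [0,-1.12,-1.04],
    [0,-1.42,-1.13],
    [0,-1.73,-1.17],
    [0,-2.05,-1.15],
    [0,-2.36,-1.09],
    [0,-2.65,-0.99],
    [0,-2.93,-0.83],
    [0,-3.17,-0.64],
    [0,-3.39,-0.41],
    [0,-3.56,-0.15],
    [0,-3.69,0.13],
    [0,-3.78,0.44],
    [0,-3.82,0.75],
    [0,-3.81,1.06],
    [0,-3.74,1.37],
    [0,-3.65,1.62],
  ],
  spin=[0,0,0,0,0,0,0,0,0,0,0,0,0,0,0,0,0,0,0,0],
)

```text
t: 22.8
tcp_pos: [615.2, -180.8, 82.3]
ee_rot: [[0.036, -0.999, -0.003], [-0.999, -0.036, -0.001], [0.001, 0.003, -1.0]]
wrist_force: [-1.6, -6.4, 3.1]
grip_width: 20.7
finger_force: 40.1
```

Call:
servo_tool(
  fingers=[1,1,-0.2,-0.2,-0.2,-0.2,-0.2],
  translation=[
    [0,0,0],
    [0,0,0],
    [0,0,0],
    [0,0,0],
    [0,0,0],
    [0,0,0],
    [0,0,0],
  ],
  spin=[0,0,0,0,0,0,0],
)

```text
t: 23.5
tcp_pos: [616.3, -180.0, 83.9]
ee_rot: [[0.037, -0.999, -0.0], [-0.999, -0.037, 0.0], [-0.0, 0.0, -1.0]]
wrist_force: [-0.0, 0.6, 0.2]
grip_width: 51.3
finger_force: 0.0
```

Call:
servo_tool(
  fingers=[-0.2,-0.2,-0.2,-0.2,-0.2,-0.2,-0.2,-0.2,-0.2,-0.2,-0.2],
  translation=[
    [0,0,-0.5],
    [0,0,-1.2],
    [0,0,-2.2],
    [0,0,-3.2],
    [0,0.2,-4.2],
    [0,0.4,-5],
    [0,0.6,-5.6],
    [0,0.6,-5.8],
    [0,0.6,-5.8],
    [0,0.6,-5.8],
    [0,0.6,-5.8],
  ],
  spin=[0,0,0,0,0,0,0,0,0,0,0],
)

```text
t: 24.6
tcp_pos: [597.9, -180.8, 256.4]
ee_rot: [[0.036, -0.999, -0.002], [-0.999, -0.036, 0.001], [-0.001, 0.002, -1.0]]
wrist_force: [0.2, -0.3, -0.5]
grip_width: 51.3
finger_force: 0.0
```

```bash
python3 - <<'E'
from h import *
from fit import W,sw,H
q=np.load('q.npy')
s=arm.sense();print(s['t'],s['tcp_pos'],rel((0,0,0))[2])
for a in(1.9,2.,2.1):print(proj('wrist',W(q,[H(a,-270),H(a,-308)])).round(0).tolist())
im=arm.grab_frame('wrist')[:,:,::-1]; cv2.imwrite('pics/w3.png',im)
o=cv2.imread('pics/w2.png'); c=lambda i:cv2.resize(i[140:290,240:430],None,fx=2.05,fy=3,interpolation=3)
cv2.imwrite('pics/cmp.png',np.hstack([c(o),c(im)]))
E
```

```text
24.6 [ 597.90932863 -180.76132525  256.36885191] -87.91
[[299.0, 195.0], [299.0, 160.0]]
[[302.0, 194.0], [301.0, 159.0]]
[[305.0, 192.0], [304.0, 158.0]]
```

View pics/cmp.png

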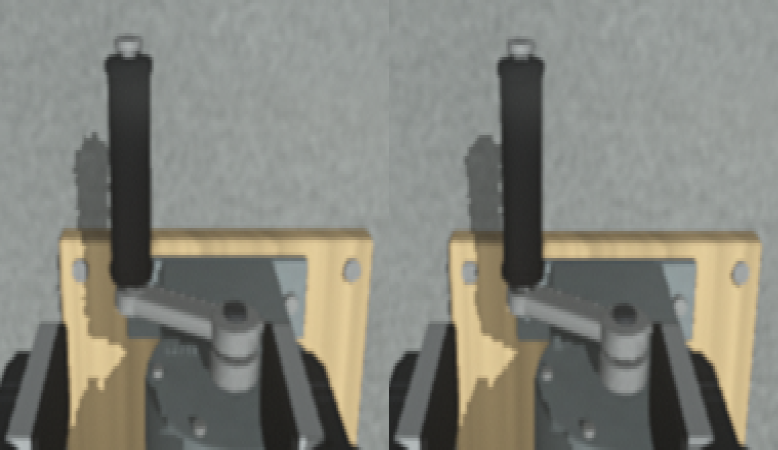

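The handle, arm and hub look almost the same before (left) and after (right). I'll measure the leftover angle and plan the way back to the switch.

```bash
python3 - <<'E'
from h import *
from fit import W,sw,H
a=cv2.imread('pics/w2.png',0);b=cv2.imread('pics/w3.png',0)
def sh(x0,y0,x1,y1):
    up=lambda i:cv2.resize(i,None,fx=8,fy=8,interpolation=3)
    r=cv2.matchTemplate(up(b[y0-8:y1+8,x0-8:x1+8]),up(a[y0:y1,x0:x1]),cv2.TM_CCOEFF_NORMED);_,v,_,l=cv2.minMaxLoc(r);return np.array(l)/8-8,v
print('handle end',sh(290,150,318,175),'arm root',sh(296,228,312,246),'hub',sh(342,238,368,270),'bolt',sh(403,222,420,238),'bolt2',sh(272,222,286,236))
q=np.load('q.npy')
K,D,t,R=cal('wrist')
print(proj('wrist',W(q,[H(2.05,-308)]))-proj('wrist',W(q,[H(2.,-308)])))
# expected shift of points due to camera motion (TCP delta .47,-1.56,1.06)
rv=cv2.Rodrigues(R.T)[0];d=np.array([.47,-1.56,1.06])
for P in(H(2,-308),(0,-224,125),(-100,-195,18)):
    P=W(q,[P]);pr=lambda t:cv2.projectPoints(P,rv,-R.T@t,K,D)[0][0,0]
    print((pr(t)-pr(t-d)).round(2))
hd=W(q,[sw(np.pi)])[0];print(hd)
print(rel((515,84,245),-177.98),rel((513.9,83.2,39.5)))
E
```

```text
handle end (array([1., 1.]), 0.9801311492919922) arm root (array([1., 0.]), 0.9895846843719482) hub (array([0., 1.]), 0.9944136142730713) bolt (array([0., 1.]), 0.9710084199905396) bolt2 (array([1., 1.]), 0.9511635303497314)
[[ 1.40753728 -0.48355082]]
[0.49 1.32]
[0.23 0.88]
[-0.06  0.71]
[512.63573984  83.26837702  55.        ]
(array([-8.919,  2.439,  0.396]), np.float64(18.013309655660713), np.float64(-87.91)) (array([-8.886,  2.46 ,  7.246]), None, np.float64(-87.91))
```

The crank is within about 0.02 rad of where it started. Next I go back to the switch.

Call:
servo_tool(
  fingers=[-0.2,-0.2,-0.2,-0.2,-0.2,-0.2,-0.2,-0.2,-0.2,-0.2,-0.2,-0.2,-0.2,-0.2,-0.2],
  translation=[
    [-0.5,0.2,0],
    [-1.2,0.4,0],
    [-2,0.6,0],
    [-2.8,0.8,0],
    [-3.6,1.0,0],
    [-4.4,1.2,0],
    [-5.2,1.5,0],
    [-6,1.7,0],
    [-6.8,1.9,0],
    [-7.6,2.1,0.1],
    [-8.3,2.3,0.2],
    [-8.7,2.4,0.4],
    [-8.9,2.45,0.4],
    [-8.9,2.45,0.4],
    [-8.9,2.45,0.4],
  ],
  spin=[1.3,2.7,4.1,5.5,7,8.5,10,11.5,13,14.5,16,17,18,18,18],
)

```text
t: 26.15
tcp_pos: [515.1, 83.0, 245.5]
ee_rot: [[-0.999, -0.038, -0.001], [-0.038, 0.999, -0.0], [0.001, -0.0, -1.0]]
wrist_force: [-0.3, 0.1, 1.1]
grip_width: 51.3
finger_force: 0.0
```

```bash
python3 - <<'E'
from h import *
s=arm.sense();print(s['t'],s['tcp_pos'],rel((513.9,83.2,39.5),-177.98))
E
```

```text
26.15 [515.06469333  83.00385609 245.51669579] (array([0.033, 0.01 , 6.867]), np.float64(0.03516889058886363), np.float64(-177.8))
```

Call:
servo_tool(
  fingers=[-0.2,-0.2,-0.2,-0.2,-0.2,-0.2,-0.2,-0.2,-0.2,-0.2,-0.2,1,1,1,1,1,1],
  translation=[
    [0,0,0.5],
    [0,0,1.3],
    [0,0,2.3],
    [0,0,3.3],
    [0,0,4.3],
    [0,0,5.3],
    [0,0,6.1],
    [0,0,6.6],
    [0,0,6.85],
    [0,0,6.85],
    [0,0,6.85],
    [0,0,6.85],
    [0,0,6.85],
    [0,0,6.85],
    [0,0,6.85],
    [0,0,6.85],
    [0,0,6.85],
  ],
  spin=[0,0,0,0,0,0,0,0,0,0,0,0,0,0,0,0,0],
  newtons=40,
)

```text
t: 27.85
tcp_pos: [516.0, 83.3, 40.8]
ee_rot: [[-0.999, -0.036, 0.001], [-0.036, 0.999, 0.0], [-0.001, 0.0, -1.0]]
wrist_force: [2.6, 0.9, 0.7]
grip_width: 16.5
finger_force: 39.0
```

Call:
servo_tool(
  fingers=[1,1,1,1,1,1,1,1,1,1,1,1,1,1,1,1,1,1,1,1],
  translation=[
    [0,0.05,-0.57],
    [0,0.18,-1.13],
    [0,0.4,-1.66],
    [0,0.7,-2.16],
    [0,1.07,-2.59],
    [0,1.51,-2.97],
    [0,2.0,-3.27],
    [0,2.53,-3.49],
    [0,3.09,-3.62],
    [0,3.67,-3.67],
    [0,4.24,-3.62],
    [0,4.8,-3.49],
    [0,5.33,-3.27],
    [0,5.82,-2.97],
    [0,6.26,-2.59],
    [0,6.63,-2.16],
    [0,6.93,-1.66],
    [0,7.15,-1.13],
    [0,7.29,-0.57],
    [0,7.33,0],
  ],
  spin=[0,0,0,0,0,0,0,0,0,0,0,0,0,0,0,0,0,0,0,0],
)

```text
t: 29.85
tcp_pos: [508.4, 303.3, 40.0]
ee_rot: [[-0.999, -0.036, 0.003], [-0.036, 0.999, -0.001], [-0.003, -0.001, -1.0]]
wrist_force: [4.7, -2.4, 0.6]
grip_width: 16.6
finger_force: 40.6
```

Call:
servo_tool(
  fingers=[1,1,1,1],
  translation=[
    [0,0,0.1],
    [0,0,0.15],
    [0,0,0.15],
    [0,0,0.15],
  ],
  spin=[0,0,0,0],
)

```text
t: 30.25
tcp_pos: [508.6, 303.3, 39.3]
ee_rot: [[-0.999, -0.036, 0.004], [-0.036, 0.999, 0.001], [-0.004, 0.0, -1.0]]
wrist_force: [-2.5, -4.4, 20.4]
grip_width: 16.4
finger_force: 42.8
```

Upward force is 20 N, so the switch is at its stop. I'll release, rise and check.

Call:
servo_tool(
  fingers=[1,-0.2,-0.2,-0.2,-0.2,-0.2,-0.2,-0.2,-0.2,-0.2,-0.2,-0.2,-0.2,-0.2],
  translation=[
    [0,0,-0.1],
    [0,0,-0.1],
    [0,0,-0.1],
    [0,0,-0.1],
    [0,0,-0.1],
    [0,0,-0.6],
    [0,0,-1.5],
    [0,0,-2.8],
    [0,-0.4,-4],
    [0,-1,-5],
    [0,-1.6,-5.8],
    [0,-2,-6],
    [0,-2,-6],
    [0,-2,-6],
  ],
  spin=[0,0,0,0,0,0,0,0,0,0,0,0,0,0],
)

```text
t: 31.65
tcp_pos: [508.6, 242.8, 214.3]
ee_rot: [[-0.999, -0.036, -0.002], [-0.036, 0.999, -0.0], [0.002, -0.0, -1.0]]
wrist_force: [-0.2, -0.1, 0.2]
grip_width: 51.2
finger_force: 0.0
```

```bash
python3 - <<'E'
from h import *
from fit import W,sw
q=np.load('q.npy')
s=arm.sense();print(s['t'],s['tcp_pos'],s['wrist_force'])
for b in(0,.1):print(proj('wrist',W(q,[sw(b)])))
w=arm.grab_frame('wrist');sd=arm.grab_frame('side')
cv2.imwrite('pics/end.png',np.hstack([cv2.resize(w,(400,250)),cv2.resize(sd[70:350,180:440],(400,431))[:250]])[:,:,::-1] if 0 else np.vstack([w[60:330],sd[100:370]])[:,:,::-1])
E
```

```text
31.65 [508.62670985 242.83961841 214.33298431] [-0.23690837 -0.07395236  0.15111508]
[[375.67424891 182.57933229]]
[[377.07347875 185.32491618]]
```

View pics/end.png

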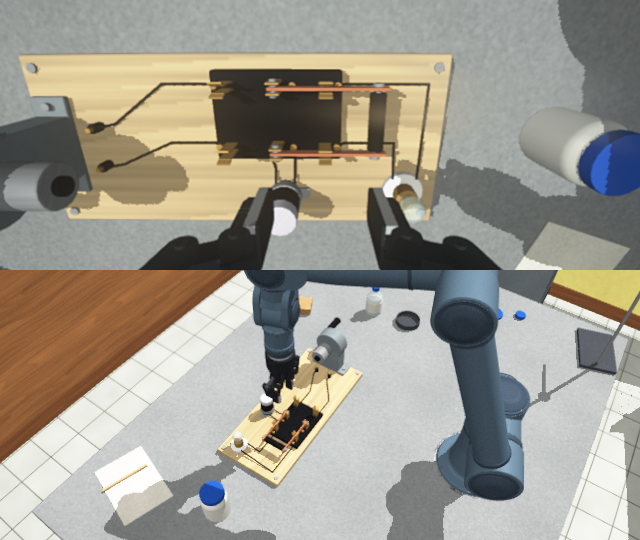

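The blades lie in the lamp-side jaws: the handle is at (376,182), matching the prediction for angle 0. The bottle, jar and tin haven't moved.

```bash
python3 -c "
from bench import arm
print(arm.job_done())"
```

```text
the job is handed in; nothing more can be done
None
```

The job is handed in: I threw the switch to the generator side, turned the crank three full turns clockwise back to within about 0.02 rad of its start, and threw the switch fully back to the lamp side, with the bottle, jar and tin left where they stood.

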